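# Clear the tile-painting bench: hang the test tiles, lock the glaze jars away

### The arm

A 6-joint arm with a two-finger parallel gripper is mounted at the origin on the work surface. World frame = base frame: x ahead of the robot, y to its left, z up, the work surface at z = 0. Lengths are in m, angles in rad, forces in N, time in s.
With the tool pointing down it reaches from about 0.375 to 0.975 m from the base axis. Payload 3.8 kg.
Tool frame: the origin (TCP) lies at the centre of the arm's flange, where the gripper is bolted on; the fingertips stand 166 mm ahead of it and the grasp point (between the pads) lies 147 mm ahead of it (bot.grip_depth is the distance from the TCP to the grasp point, in m); z points along the fingers, y is the direction in which the jaws open and shut (so a half turn about z gives the same grasp; the last joint's range is limited). The gripper opens to 88 mm and grips with 3 to 60 N. Pads are 18 mm wide; open, the fingers measure 123 mm over their backs; the gripper's body (75 mm by 187 mm) begins 45 mm behind the grasp point.
Start: joints at [-1.143, 0.264, 1.604, -0, 1.274, -0.037], TCP at [0.303, -0.603, 0.405] pointing down, gripper open.
Joint ranges: [-2.63, 2.63], [-0.94, 2.18], [0.31, 2.57], [-1.31, 4.45], [0, 2.66], [-2.55, 2.55]. Speed limits (rad/s): [2.57, 2.57, 3.14, 3.14, 3.14, 3.14].

### API

Orientations are given as a rotation vector (axis times angle).
In Python, from rig import bot gives the robot as it stands. The module is installed in compiled form; this text tells all that it offers. Calls block until the motion is done:
- bot.movep(position, orientation): joint-space move of the TCP to a pose.
- bot.movel(position, rot=None, speed=0.15): straight line of the TCP; rot=None keeps the orientation; speed is the mean speed in m/s.
- bot.move_j(angles): joint-space move.
- bot.open() and bot.clamp(grasp_force=None): open the fingers fully, or close them until they stop; grasp_force is the grip in N (None keeps the last).
- bot.dwell(seconds).
- bot.solve_ik(position, orientation): joint angles nearest the present ones, or None.
- bot.grab_frame(name): name is "scene" or "side" or "wrist"; returns the picture (420x560x3 uint8, red, green, blue); there is no depth.
- bot.get_calibration(name): a dict with "K" (3x3 intrinsics, pixels), "T" (4x4, takes a point from camera to world coordinates); the wrist camera has in their place "tool_from_camera" (4x4, takes a point from camera to tool coordinates, whose origin is the TCP and whose axes are the flange's). Camera axes: x right, y down, z forward; pixel columns grow to the right and rows downward; lengths in m; the calibration is good to about 2 mm. A picture is of the moment at which its call begins: read the wrist's pose just before it. get_calibration takes no time and is no camera call.
A pose or a line that the arm cannot do raises bot.PlanningError and nothing moves.
- bot.sign_off(): hands the job in, once; it reports no verdict.
Readings, each from a call of its own:
- bot.current_time(): time.
- bot.current_q(): joint angles.
- bot.current_dq(): joint speeds.
- bot.current_tau(): joint torques, N m.
- bot.current_tcp_pos(): TCP position.
- bot.current_ee_rot(): TCP orientation.
- bot.current_force(): force on the tool from outside, world axes, zero at the start.
- bot.current_torque(): the same for the moment, N m.
- bot.current_gripper_width(): finger opening in m.
Only numpy, scipy, OpenCV 4.12 (cv2) and the standard library are available. Lean on these libraries where they do the work, as an engineer would, in place of code of your own. Each camera call takes 0.05 s, during which the arm holds its last target.

### The job

Put the things of the tile-painting session away: hang every glaze test tile from the cooling rack by its eye on the display stand, one tile to a peg and well onto the peg. Stand the two low glaze jars from between the robot and the stand upright in the open drawer of the chest, push the drawer fully shut, then lock it by dropping the steel lock pin fully home in the hole in the chest's top. Leave the brush pot, the bowl, the flat painted tile and all else where it is.

Things in the scene. Friction and masses are not known exactly. Their poses are not given: they have to be found in the camera images.
- tile0: glaze test tile, white ceramic, 8 mm thick, both faces alike, 0.14 kg, upright in a rack slot at the start. Body 75 mm wide, 85 mm high; on top a centred grip tab 30 mm wide, 25 mm high (110 mm in all). Eye: 22 mm round hole, centre 67 mm above the bottom edge. Origin: centre of the bottom edge; x = through its thickness (eye axis), y = width, z = up. None if absent (2 or 3 tiles are present).
- tile1: glaze test tile, white ceramic, 8 mm thick, both faces alike, 0.14 kg, upright in a rack slot at the start. Body 75 mm wide, 85 mm high; on top a centred grip tab 30 mm wide, 25 mm high (110 mm in all). Eye: 22 mm round hole, centre 67 mm above the bottom edge. Origin: centre of the bottom edge; x = through its thickness (eye axis), y = width, z = up. None if absent (2 or 3 tiles are present).
- tile2: glaze test tile, white ceramic, 8 mm thick, both faces alike, 0.14 kg, upright in a rack slot at the start. Body 75 mm wide, 85 mm high; on top a centred grip tab 30 mm wide, 25 mm high (110 mm in all). Eye: 22 mm round hole, centre 67 mm above the bottom edge. Origin: centre of the bottom edge; x = through its thickness (eye axis), y = width, z = up. None if absent (2 or 3 tiles are present).
- eye0 (a point): centre of the eye of tile0 (on its mid-thickness); None if the tile is absent
- eye1 (a point): centre of the eye of tile1 (on its mid-thickness); None if the tile is absent
- eye2 (a point): centre of the eye of tile2 (on its mid-thickness); None if the tile is absent
- rack: plywood cooling rack, fixed: base 200 mm (x) x 80 mm (y) x 12 mm, three slots across it at x = -65, 0, +65 mm. Each slot is 11 mm wide (x) between walls 8 mm thick reaching 40 mm above the table; a tile stands in it on the base, 12 mm above the table, its thickness along the rack's x. Origin: centre of the underside, z up.
- stand: wooden display stand, fixed: base 90 mm (x) x 300 mm (y) x 15 mm, two posts, a rail along y 90 to 120 mm above the table, its front face at x = +15 mm. Three steel pegs, 10 mm diameter, 57 mm long, point from that face to -x (the robot) at y = -95, 0, +95 mm, rising 8 degrees to their free ends at x = -42 mm, 122 mm above the table. Origin: centre of the underside, z up.
- peg0 (a point): point on the axis of a peg of the stand at y = -95 mm, 25 mm out from the rail's face (32 mm short of the free end), 118.5 mm above the table; the eye of a hung tile should come near this point (it then rests about 6 mm lower)
- peg1 (a point): point on the axis of a peg of the stand at y = 0 mm, 25 mm out from the rail's face (32 mm short of the free end), 118.5 mm above the table; the eye of a hung tile should come near this point (it then rests about 6 mm lower)
- peg2 (a point): point on the axis of a peg of the stand at y = 95 mm, 25 mm out from the rail's face (32 mm short of the free end), 118.5 mm above the table; the eye of a hung tile should come near this point (it then rests about 6 mm lower)
- chest: plywood chest with one drawer, fixed: 230 mm (x) x 210 mm (y) x 96 mm high; its front, with the drawer, faces its -x (the robot). Origin: centre of the underside, z up.
- drawer (a joint): how far the drawer is pulled out, in m: 0 fully shut, open 0.150 to 0.165 at the start (limit 0.175). It slides along the chest's -x with about 1.5 N friction and stays where it is left.
- drawer_in (a point): point on the drawer floor, 80 mm behind its front panel, midway across, 22 mm above the table; axes as the chest, moves with the drawer. Inside: x -80 to +119, y -84 to +84 mm about it; sides 38 mm high, front panel to 82 mm above the table. A steel lock lug juts 36 mm back from the middle of the panel (40 mm wide, 72 to 82 mm above the table): put jars behind and beside it, e.g. at y = +-50.
- drawer_knob (a point): centre of the outer face of the drawer's round wooden knob, 28 mm diameter, sticking out 22 mm from the front panel, 50 mm above the table; moves with the drawer. Pushing it along the chest's +x shuts the drawer.
- lock_hole (a point): centre of the mouth of the lock-pin hole in the chest's top face (96 mm above the table), 14 mm diameter with a 2 mm chamfer, straight down; 22 mm behind the chest's front face. The top is 12 mm thick; the drawer's lug with a 16 mm hole lies 2 mm below it, its hole in line only when the drawer is shut.
- jar0: low closed glaze jar, upright, 60 mm diameter, 35 mm high, white lid, 0.18 kg, standing on the table. Origin: centre of its underside, z up.
- jar1: low closed glaze jar, upright, 60 mm diameter, 35 mm high, white lid, 0.18 kg, standing on the table. Origin: centre of its underside, z up.
- block: dark wooden parking block for the lock pin, fixed, 60 x 60 x 50 mm high, with a 14 mm hole 46 mm deep in the middle of its top. Origin: centre of the underside.
- pin: steel lock pin, 78 mm long, 0.07 kg, upright in the parking block at the start, head resting on the block: shank 10 mm diameter, 38 mm long, tapered tip, then a round head 24 mm diameter, 40 mm high, to grip. Origin: lower end (tip) of the shank; z along the pin up to the head. Fully home, its head rests on the chest's top, its tip 38 mm below.
- brush_pot: bystander: pot of brushes, 76 mm diameter, 90 mm high (brushes to 195 mm). Leave alone.
- bowl: bystander: terracotta bowl, 110 mm diameter, 50 mm high. Leave alone.
- painted_tile: bystander: flat decorated tile, 140 x 140 x 9 mm. Leave alone.
Things that resemble listed ones, but are neither listed nor needed, are in the scene too. Leave any pink look-alike of the tile1 alone. What is shaped like the jar1 but orange is not meant.

How it is judged:
By the outcome, as a careful person would: the job done as asked, in the order asked, and still so for the second after the job is handed in, with the robot touching nothing.
Of tile0, tile1, tile2 only 2 to 3 are there at a start; the rules pass over those that are not, and their reading is None.
At some moment in a run one of jar0, jar1 may be knocked a few centimetres aside while the robot is not near it.
It also fails if it takes over 208 s, if anything falls off the work surface, if the arm or the gripper's body presses on something with over 40 N, if the wrist force passes 120 N, or if a joint passes its speed limit or range.

## Working session

There is one attempt and no reset: what is moved stays moved. The work goes in short steps, each a Python script; the robot and the scene stay as the last script left them, time stands still between calls to the robot, and variables do not carry over. Pictures are saved under pics/ and viewed, and the job is handed in when it is done.

```bash
ls; mkdir -p pics
python3 - <<'E'
from rig import bot
import cv2, numpy as np
np.set_printoptions(precision=4,suppress=True)
for n in ["scene","side","wrist"]:
    im=bot.grab_frame(n); cv2.imwrite(f"pics/{n}0.png",im[:,:,::-1])
    c=bot.get_calibration(n); print(n,c)
print(bot.current_time(),bot.current_tcp_pos(),bot.current_ee_rot(),bot.current_gripper_width())
E
```

```text
pics
scene {'K': array([[542.0596,   0.    , 279.6703],
       [  0.    , 542.0596, 206.8028],
       [  0.    ,   0.    ,   1.    ]]), 'T': array([[-0.196 ,  0.7181, -0.6678,  1.7634],
       [ 0.9804,  0.1316, -0.1463,  0.2476],
       [-0.0171, -0.6834, -0.7298,  1.4362],
       [ 0.    ,  0.    ,  0.    ,  1.    ]])}
side {'K': array([[398.2183,   0.    , 281.4112],
       [  0.    , 398.2183, 207.5991],
       [  0.    ,   0.    ,   1.    ]]), 'T': array([[-0.9769, -0.1631,  0.1381,  0.3733],
       [-0.2135,  0.7215, -0.6586,  0.8013],
       [ 0.0077, -0.6729, -0.7397,  1.0232],
       [ 0.    ,  0.    ,  0.    ,  1.    ]])}
wrist {'K': array([[357.59  ,   0.    , 283.3878],
       [  0.    , 357.59  , 210.0555],
       [  0.    ,   0.    ,   1.    ]]), 'tool_from_camera': array([[ 0.0003, -0.9619, -0.2735,  0.0695],
       [ 1.    ,  0.0002,  0.0003, -0.0003],
       [-0.0002, -0.2735,  0.9619,  0.0195],
       [ 0.    ,  0.    ,  0.    ,  1.    ]])}
0.15 [ 0.3025 -0.6032  0.4037] [-3.0554 -0.7231  0.0005] 0.0881985277068099
```

View pics/scene0.png

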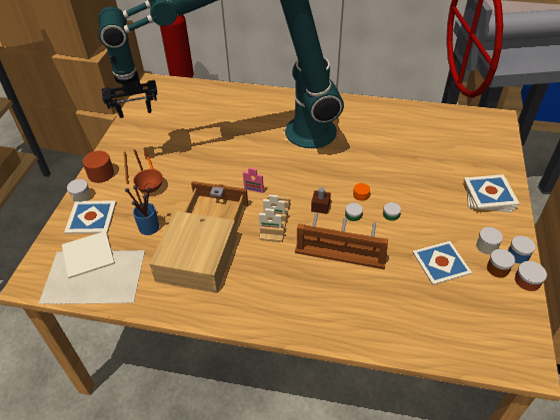

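View pics/side0.png

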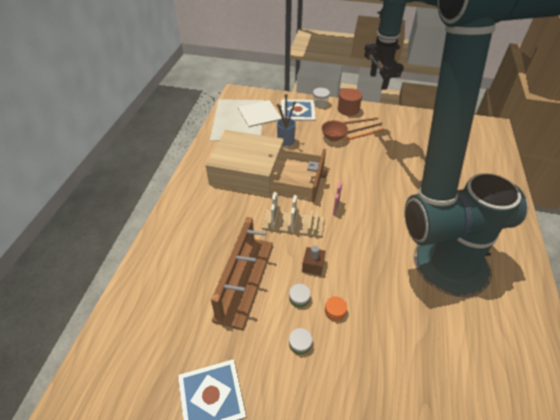

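View pics/wrist0.png

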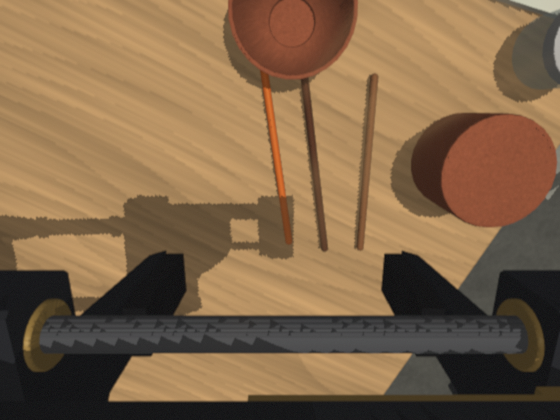

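Run:
```python
import cv2
a=cv2.imread('pics/scene0.png')[160:310,140:420]; cv2.imwrite('pics/scene0z.png',cv2.resize(a,None,fx=2.85,fy=2.85,interpolation=cv2.INTER_CUBIC))
a=cv2.imread('pics/side0.png')[120:370,190:370]; cv2.imwrite('pics/side0z.png',cv2.resize(a,None,fx=2.4,fy=2.4,interpolation=cv2.INTER_CUBIC))
```

```text
(no output)
```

View pics/scene0z.png

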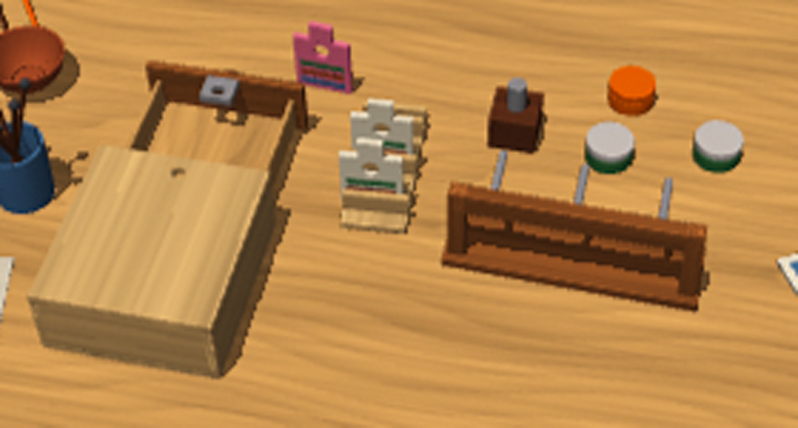

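View pics/side0z.png

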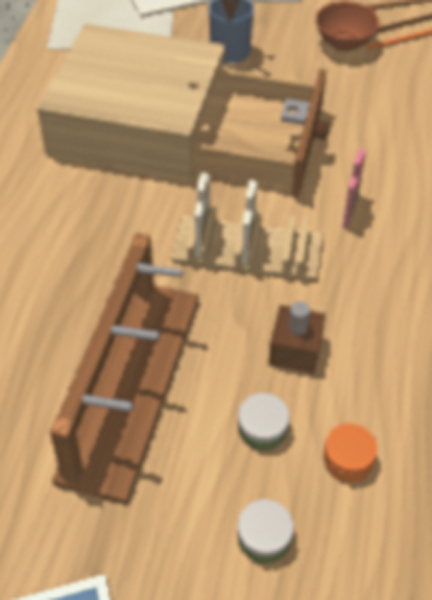

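```bash
cat > h.py <<'E'
from rig import bot
import cv2, numpy as np
from scipy.spatial.transform import Rotation as R
np.set_printoptions(precision=4,suppress=True)
def cam(n):
    c=bot.get_calibration(n); K=np.array(c['K'])
    if n=='wrist':
        T=np.eye(4); T[:3,:3]=R.from_rotvec(bot.current_ee_rot()).as_matrix(); T[:3,3]=bot.current_tcp_pos()
        return K,T@np.array(c['tool_from_camera'])
    return K,np.array(c['T'])
def plane(KT,uv,z):
    K,T=KT; uv=np.atleast_2d(np.asarray(uv,float))
    d=(np.linalg.inv(K)@np.c_[uv,np.ones(len(uv))].T).T@T[:3,:3].T
    o=T[:3,3]; return o+d*((z-o[2])/d[:,2])[:,None]
def proj(KT,P):
    K,T=KT; P=np.atleast_2d(P); c=(P-T[:3,3])@T[:3,:3]; p=c@K.T; return p[:,:2]/p[:,2:]
def snap(n,tag,show=True):
    KT=cam(n); im=np.array(bot.grab_frame(n)); cv2.imwrite(f'pics/{tag}.png',im[:,:,::-1]); np.savez(f'pics/{tag}.npz',K=KT[0],T=KT[1]); return KT,im
def load(tag):
    f=np.load(f'pics/{tag}.npz'); return (f['K'],f['T']),cv2.imread(f'pics/{tag}.png')[:,:,::-1]
def down(yaw):  # tool z down, tool y (jaw axis) at angle yaw from world +y... tool x axis at world angle yaw
    return (R.from_euler('z',yaw)*R.from_rotvec([np.pi,0,0])).as_rotvec()
G=bot.grip_depth
E
python3 - <<'E'
from h import *
S=cam('scene'); D=cam('side')
z=2.85
def sp(x,y):return (140+x/z,160+y/z)
def dp(x,y):return (190+x/2.4,120+y/2.4)
print('pin head top',plane(S,sp(517,85),.09),plane(D,dp(300,310),.09))
for s,d,n in [((610,140),(263,415),'jarA'),((718,138),(266,522),'jarB'),((632,80),(350,445),'orange')]:
    print(n,plane(S,sp(*s),.035),plane(D,dp(*d),.035))
print('lockhole',plane(S,sp(178,171),.096),plane(D,dp(194,86),.096))
print('chest top back corners',plane(S,[sp(32,300),sp(211,331),sp(268,170),sp(98,150)],.096))
print('drawer panel top',plane(S,[sp(148,65),sp(304,88)],.082), 'lug',plane(S,sp(220,90),.082))
print('peg tips',plane(S,[sp(504,153),sp(583,168),sp(668,180)],.122),plane(D,[dp(181,272),dp(156,335),dp(130,407)],.122))
print('rail top',plane(S,[sp(448,185),sp(705,230)],.12))
print('tile tops',plane(S,[sp(380,102),sp(372,143)],.122),plane(D,[dp(205,178),dp(251,185)],.122))
print('rack base corner',plane(S,[sp(342,228),sp(405,230)],0))
print('pink',plane(S,sp(322,90),0))
E
```

```text
pin head top [[0.4255 0.1056 0.09  ]] [[0.4179 0.1079 0.09  ]]
jarA [[0.4451 0.2263 0.035 ]] [[0.4388 0.2267 0.035 ]]
jarB [[0.4178 0.3566 0.035 ]] [[0.4117 0.3544 0.035 ]]
orange [[0.3355 0.243  0.035 ]] [[0.3345 0.2432 0.035 ]]
lockhole [[ 0.6423 -0.2616  0.096 ]] [[ 0.6365 -0.2599  0.096 ]]
chest top back corners [[ 0.8516 -0.3632  0.096 ]
 [ 0.8555 -0.1603  0.096 ]
 [ 0.6217 -0.1586  0.096 ]
 [ 0.6275 -0.3647  0.096 ]]
drawer panel top [[ 0.4655 -0.3564  0.082 ]
 [ 0.4699 -0.1533  0.082 ]] lug [[ 0.4919 -0.2549  0.082 ]]
peg tips [[0.5692 0.1102 0.122 ]
 [0.5759 0.202  0.122 ]
 [0.5766 0.2983 0.122 ]] [[0.5651 0.1073 0.122 ]
 [0.5709 0.2025 0.122 ]
 [0.5741 0.2988 0.122 ]]
rail top [[0.6273 0.0551 0.12  ]
 [0.6408 0.3439 0.12  ]]
tile tops [[ 0.5146 -0.0469  0.122 ]
 [ 0.5813 -0.0425  0.122 ]] [[ 0.5722 -0.0529  0.122 ]
 [ 0.5108 -0.0537  0.122 ]]
rack base corner [[ 0.6147 -0.076   0.    ]
 [ 0.6039 -0.0007  0.    ]]
pink [[ 0.3909 -0.1535  0.    ]]
```

Run:
```python
from h import *
bot.movep([0.50,-0.17,0.45],down(0)); print(bot.current_time(),bot.current_q())
snap('wrist','wB')
bot.movep([0.50,0.2,0.45],down(0)); print(bot.current_time(),bot.current_q())
snap('wrist','wA')
```

```text
1.8917 [-0.3758 -0.0413  1.8579 -0.0003  1.3249  1.1955]
3.325 [ 0.3328 -0.0211  1.8383 -0.0006  1.3245  1.9046]
```

View pics/wB.png

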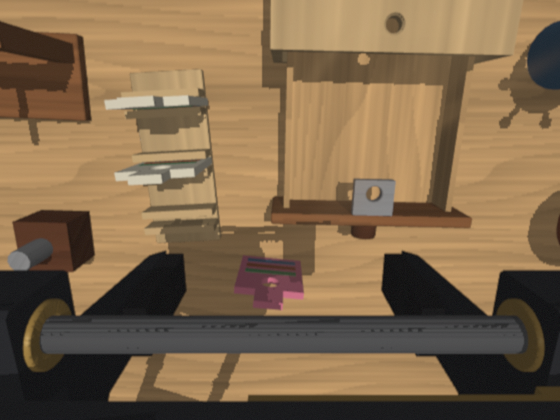

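View pics/wA.png

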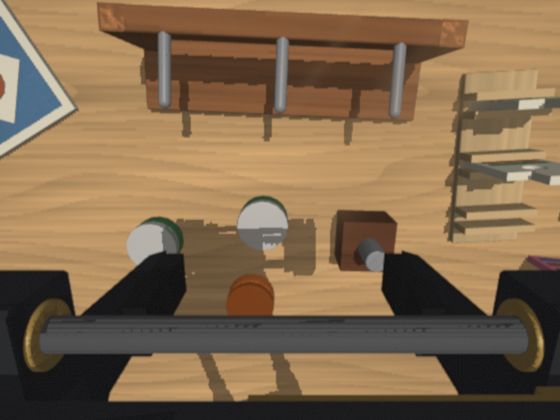

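Run:
```python
from h import *
bot.movep([0.50,-0.045,0.38],down(0)); print(bot.current_time())
KT,im=snap('wrist','wC')
a=im[0:260,150:420,::-1]; cv2.imwrite('pics/wCz.png',cv2.resize(a,None,fx=2.3,fy=2.3,interpolation=cv2.INTER_CUBIC))
a=load('wA')[1][0:130,90:480,::-1]; cv2.imwrite('pics/wAz.png',cv2.resize(a,None,fx=2,fy=2,interpolation=cv2.INTER_CUBIC))
```

```text
4.375
```

View pics/wCz.png

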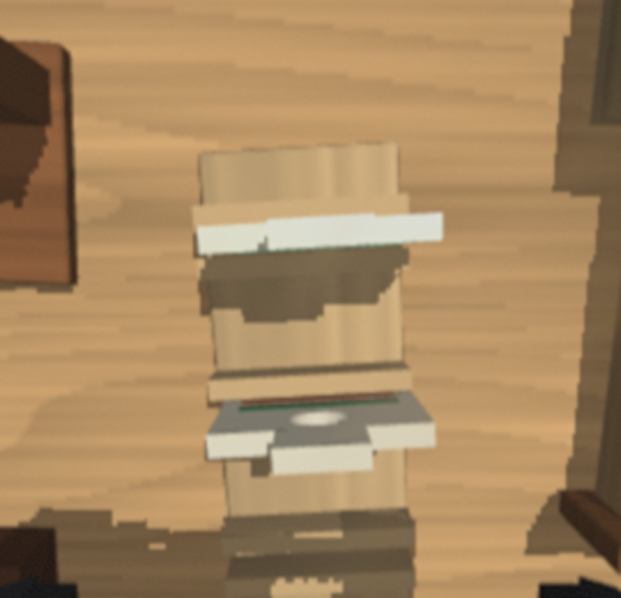

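View pics/wAz.png

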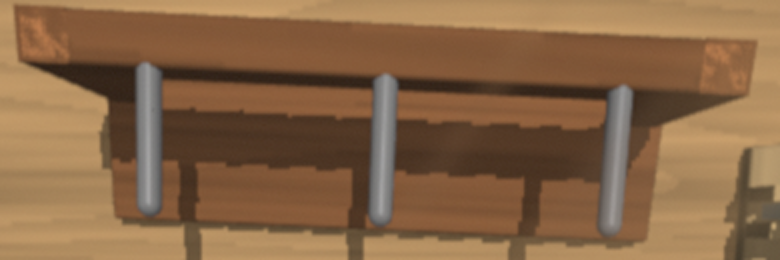

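Run:
```python
from h import *
C,im=load('wC'); A,_=load('wA')
f=lambda L:[(150+x/2.3,y/2.3) for x,y in L]
t=plane(C,f([(271,446),(371,443),(373,470),(274,473)]),.122); print('near tab',t,t.mean(0),'yaw',np.degrees(np.arctan2(-(t[0]-t[1])[0],(t[0]-t[1])[1])))
t=plane(C,f([(207,435),(436,424),(436,446),(207,459)]),.097); print('near shoulder',t,t.mean(0),'yaw',np.degrees(np.arctan2(-(t[0]-t[1])[0],(t[0]-t[1])[1])))
t=plane(C,f([(197,228),(443,212),(443,239),(198,255)]),.097); print('far shoulder outer',t,t.mean(0),'yaw',np.degrees(np.arctan2(-(t[0]-t[1])[0],(t[0]-t[1])[1])))
t=plane(C,f([(267,221),(375,214)]),.122); print('far tab back edge',t)
t=plane(C,f([(208,377),(411,366)]),.04); print('mid wall far top edge',t)
t=plane(C,f([(192,207),(408,195)]),.04); print('far wall far top edge',t)
t=plane(C,f([(200,155),(397,143)]),.012); print('base far edge',t, t.mean(0))
g=lambda L:[(90+x/2,y/2) for x,y in L]
tip=plane(A,g([(150,208),(380,219),(610,230)]),.122); print('tips',tip)
root=plane(A,g([(148,70),(386,80),(621,92)]),.114); print('roots',root)
print('rail front',plane(A,g([(20,62),(748,96)]),.12), plane(A,g([(15,6),(756,42)]),.12))
for u in(0,2): d=tip[u]-root[u]; print(np.degrees(np.arctan2(-d[1],-d[0])))
d=tip[0]-tip[2]; print('row yaw',np.degrees(np.arctan2(-d[0],d[1])))
```

```text
near tab [[ 0.5136 -0.0343  0.122 ]
 [ 0.5145 -0.0641  0.122 ]
 [ 0.5062 -0.0649  0.122 ]
 [ 0.5053 -0.0351  0.122 ]] [ 0.5099 -0.0496  0.122 ] yaw 1.740628365765601
near shoulder [[ 0.5114 -0.0122  0.097 ]
 [ 0.5151 -0.0872  0.097 ]
 [ 0.5077 -0.0875  0.097 ]
 [ 0.5033 -0.0119  0.097 ]] [ 0.5094 -0.0497  0.097 ] yaw 2.7847513225160356
far shoulder outer [[ 0.5764 -0.0113  0.097 ]
 [ 0.581  -0.0866  0.097 ]
 [ 0.5731 -0.0869  0.097 ]
 [ 0.5684 -0.0113  0.097 ]] [ 0.5747 -0.049   0.097 ] yaw 3.5238385780170254
far tab back edge [[ 0.5776 -0.034   0.122 ]
 [ 0.5794 -0.0639  0.122 ]]
mid wall far top edge [[ 0.5221 -0.0063  0.04  ]
 [ 0.5263 -0.0856  0.04  ]]
far wall far top edge [[ 0.5852 -0.0025  0.04  ]
 [ 0.5894 -0.0823  0.04  ]]
base far edge [[ 0.6061 -0.0027  0.012 ]
 [ 0.6105 -0.0806  0.012 ]] [ 0.6083 -0.0416  0.012 ]
tips [[0.5734 0.2967 0.122 ]
 [0.5689 0.2016 0.122 ]
 [0.5645 0.1057 0.122 ]]
roots [[0.6269 0.2951 0.114 ]
 [0.6231 0.1991 0.114 ]
 [0.6186 0.1034 0.114 ]]
rail front [[0.6287 0.3436 0.12  ]
 [0.6162 0.0543 0.12  ]] [[0.6484 0.3427 0.12  ]
 [0.6357 0.0538 0.12  ]]
-1.6319233557864117
-2.4304070387508983
row yaw -2.670250771214331
```

```bash
cat >> h.py <<'E'
def gp(x,y,z): return [x,y,z+G]
def pick_tile(x,y,yaw=np.radians(3.1)):
    r=down(yaw)
    bot.open(); bot.movel(gp(x,y,.22),r,.25); bot.movel(gp(x,y,.119),r,.12)
    bot.clamp(30); print('w',bot.current_gripper_width(),bot.current_tcp_pos(),bot.current_force())
    bot.movel(gp(x,y,.235),r,.12); print('w',bot.current_gripper_width(),bot.current_force())
E
python3 - <<'E'
from h import *
pick_tile(.5098,-.0496)
bot.movel(gp(.525,.2988,.235),down(np.radians(-2.65)),.3)
bot.movel(gp(.525,.2988,.161),None,.15)
print(bot.current_time(),bot.current_gripper_width(),bot.current_tcp_pos())
for n in('wrist','scene','side'): snap(n,'t1_'+n)
a=load('t1_scene')[1][180:280,280:420]; b=load('t1_side')[1][200:340,180:320]
cv2.imwrite('pics/t1.png',cv2.resize(np.hstack([cv2.resize(a,(560,400)),cv2.resize(b,(400,400))])[:,:,::-1],(800,333)))
E
```

```text
w 0.02957278299903195 [ 0.5098 -0.0496  0.2662] [-0.4017  0.6874 -0.3936]
w 0.02912812854982459 [ 0.1662 -0.6919 -1.9212]
9.8667 0.029604490955826294 [0.5254 0.2984 0.3089]
```

View pics/t1.png

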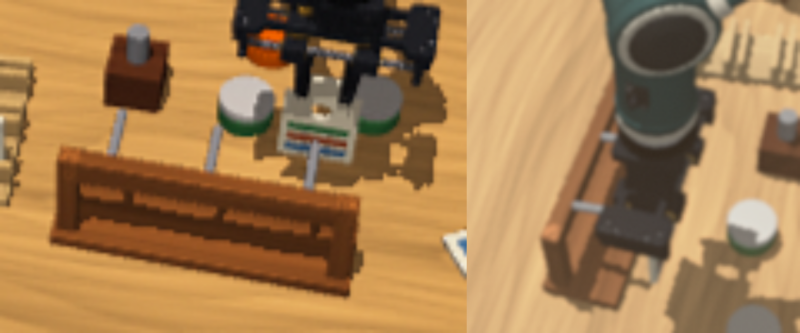

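View pics/t1_wrist.png

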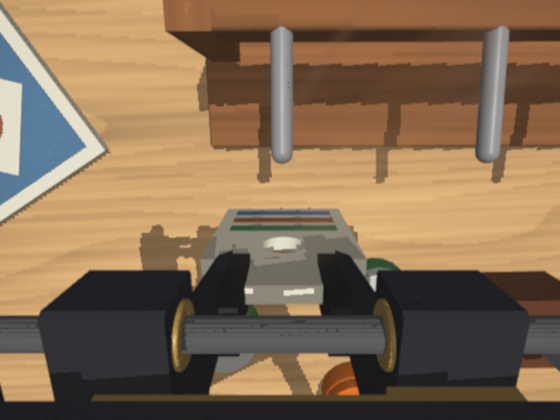

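Run:
```python
from h import *
W,_=load('t1_wrist'); S,_=load('t1_scene')
p=bot.current_tcp_pos(); z=p[2]-G
y=np.radians(-2.65); e=lambda a,b,c:[p[0]+a*np.cos(y)-b*np.sin(y),p[1]+a*np.sin(y)+b*np.cos(y),z+c]
P=[e(0.004,0,-.040),e(.004,.0375,-.107),e(.004,-.0375,-.107),e(.004,.015,.003),e(.004,-.015,.003)]
print('z',z,proj(W,P),proj(S,P)); print('peg tip',proj(W,[.5715,.2968,.122]), plane(W,[283,156],.122), plane(W,[488,157],.122))
```

```text
z 0.16280093604462825 [[281.9631 244.6913]
 [227.0476 208.5616]
 [337.6369 208.5127]
 [242.2901 285.8765]
 [320.7758 285.8438]] [[375.714  212.451 ]
 [384.677  227.8211]
 [362.3637 224.0105]
 [381.8948 204.1803]
 [372.5472 202.6544]]
peg tip [[281.9739 160.5278]] [[0.5736 0.2962 0.122 ]] [[0.5687 0.2006 0.122 ]]
```

Run:
```python
from h import *
print(G)
bot.movel(gp(.604,.2950,.161),None,.08); print(bot.current_tcp_pos(),bot.current_force())
bot.movel(gp(.604,.2950,.1515),None,.05); bot.dwell(.2);print(bot.current_tcp_pos(),bot.current_force(),bot.current_gripper_width())
snap('wrist','t1b'); snap('scene','t1c')
a=load('t1c')[1][180:280,280:420]
cv2.imwrite('pics/t1cz.png',cv2.resize(a,(700,500))[:,:,::-1])
```

```text
0.1473
[0.6036 0.2951 0.3081] [ 0.6215 -0.1787 -0.2082]
[0.6042 0.2953 0.2994] [0.9706 1.2997 3.2593] 0.029889353947979015
```

View pics/t1cz.png

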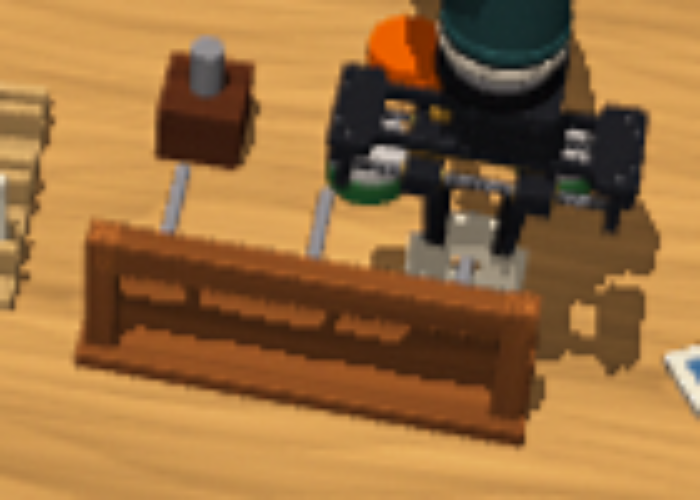

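View pics/t1b.png

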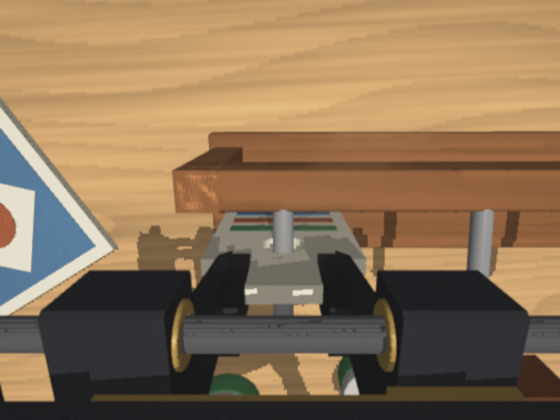

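The peg (column 283) passes through the eye at (283,240), and the force shows the tile resting on it. I'll release it and fetch the second tile.

Run:
```python
from h import *
bot.open(); bot.dwell(.2); bot.movel(gp(.604,.295,.235),None,.12)
bot.movel(gp(.5747,-.049,.235),down(np.radians(3.1)),.3)
pick_tile(.5747,-.049)
# peg0 line: tip (.5625,.1057)
bot.movel(gp(.520,.1077,.235),down(np.radians(-2.65)),.25)
bot.movel(gp(.520,.1077,.161),None,.12); bot.dwell(.1)
print(bot.current_time(),bot.current_gripper_width(),bot.current_tcp_pos())
W,_=snap('wrist','t2a'); snap('scene','t2s'); 
p=bot.current_tcp_pos(); print('expected eye px',proj(W,[p[0]+.004,p[1],p[2]-G-.041]))
a=load('t2s')[1][180:280,220:420]
cv2.imwrite('pics/t2sz.png',cv2.resize(a,(800,400))[:,:,::-1])
```

```text
w 0.02927246753386769 [ 0.5747 -0.049   0.2663] [ 0.4591 -0.4712 -0.0514]
w 0.02981079482332876 [-0.1494  0.6856 -0.8521]
20.2917 0.029806231752425513 [0.5207 0.1077 0.3095]
expected eye px [[282.6755 244.464 ]]
```

View pics/t2a.png

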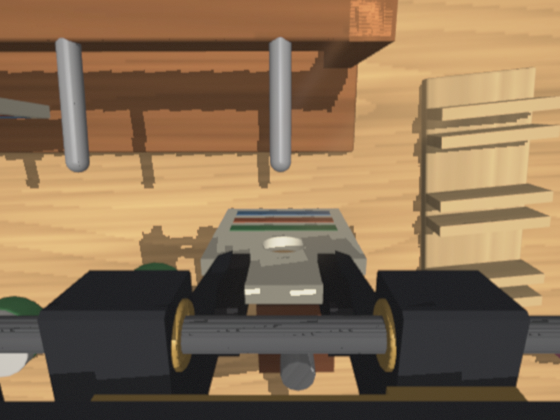

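View pics/t2sz.png

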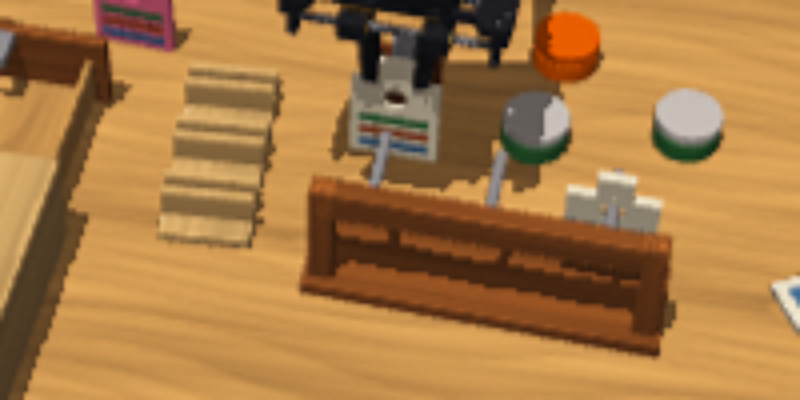

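Run:
```python
from h import *
bot.movel(gp(.595,.1044,.161),None,.08); print(bot.current_tcp_pos(),bot.current_force())
bot.movel(gp(.595,.1044,.1515),None,.05); bot.dwell(.2);print(bot.current_tcp_pos(),bot.current_force(),bot.current_gripper_width())
snap('wrist','t2b'); bot.open(); bot.dwell(.2); bot.movel(gp(.595,.1044,.26),None,.12)
bot.movel([.45,.25,.42],down(0),.3)
bot.dwell(.1);snap('wrist','jw'); snap('scene','js'); snap('side','jd'); print(bot.current_time())
```

```text
[0.5946 0.1044 0.3081] [-0.6382 -0.3405 -1.8752]
[0.5952 0.1045 0.2994] [-0.1072  0.2601  3.8881] 0.02977749381492929
25.3833
```

View pics/t2b.png

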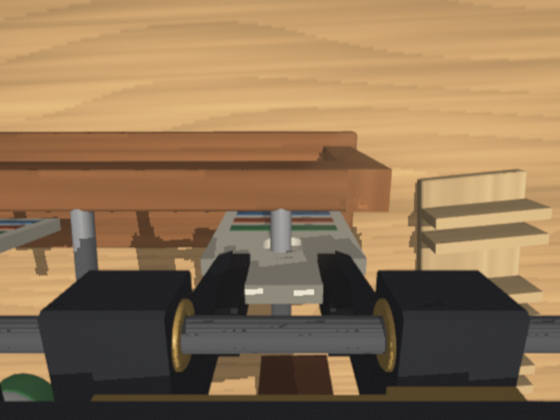

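View pics/jw.png

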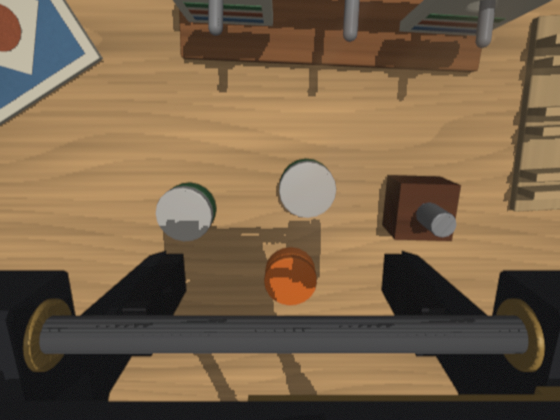

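View pics/js.png

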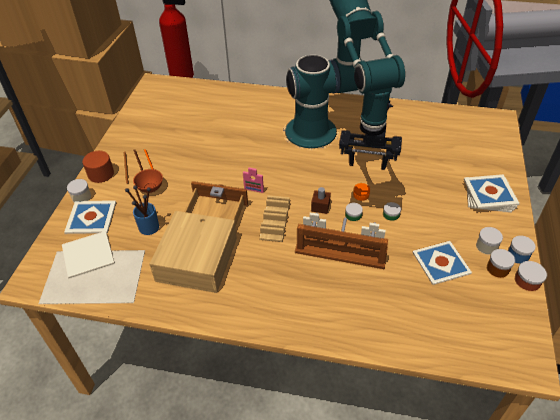

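View pics/jd.png

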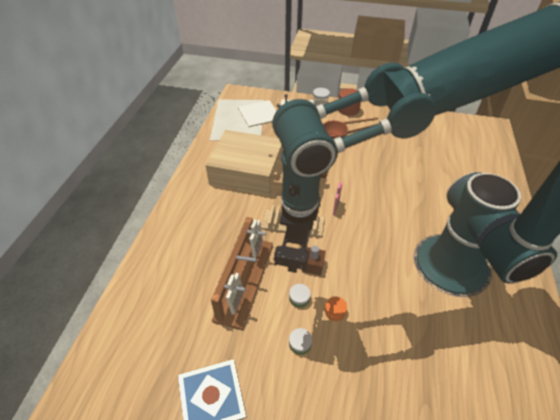

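Run:
```python
from h import *
J,im=load('jw')
print('jars',plane(J,[(307,188),(187,213)],.035),'pin head',plane(J,[(442,223)],.09))
bot.movel([.53,-.25,.42],down(0),.35); bot.dwell(.1)
snap('wrist','dw'); print(bot.current_time())
a=load('dw')[1][0:270,130:430]; cv2.imwrite('pics/dwz.png',cv2.resize(a,None,fx=2.2,fy=2.2,interpolation=cv2.INTER_CUBIC)[:,:,::-1])
```

```text
jars [[0.4404 0.2241 0.035 ]
 [0.4134 0.3513 0.035 ]] pin head [[0.4197 0.1043 0.09  ]]
27.1333
```

View pics/dwz.png

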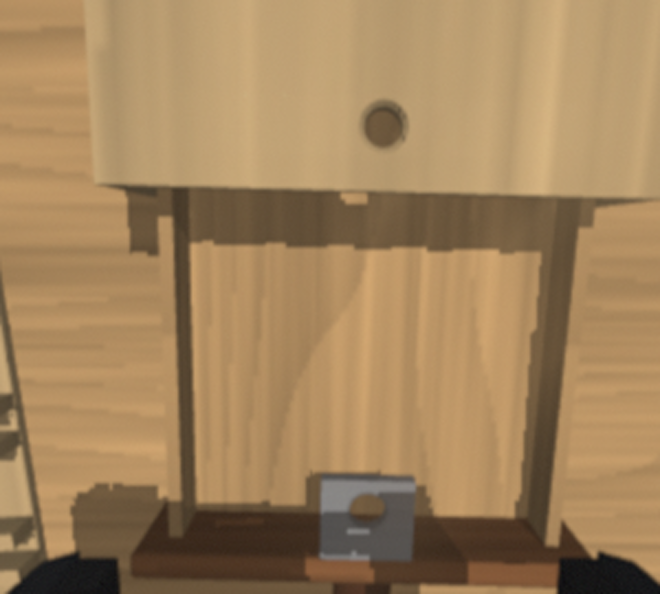

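Run:
```python
from h import *
D,im=load('dw')
f=lambda L:[(130+x/2.2,y/2.2) for x,y in L]
print('hole mouth',plane(D,f([(384,124)]),.096))
fr=plane(D,f([(96,184),(640,197)]),.096); print('chest front edge',fr, 'yaw',np.degrees(np.arctan2(-(fr[0]-fr[1])[0],(fr[0]-fr[1])[1])))
e=plane(D,f([(86,0),(96,184)]),.096); d=e[0]-e[1]; print('side yaw',np.degrees(np.arctan2(d[1],d[0])))
print('panel inner top edge',plane(D,f([(134,552),(562,561)]),.082)); print('panel outer top',plane(D,f([(134,575),(558,585)]),.082))
print('lug',plane(D,f([(320,478),(414,479),(366,508)]),.082))
print('floor inner edges',plane(D,f([(192,300),(535,300)]),.022))
for h in(.038,.060): print('side outer/inner top',h,plane(D,f([(163,300),(177,300),(553,300),(569,300)]),h))
```

```text
hole mouth [[ 0.639  -0.2652  0.096 ]]
chest front edge [[ 0.6184 -0.1602  0.096 ]
 [ 0.6143 -0.3597  0.096 ]] yaw -1.1777963135580227
side yaw -1.3930000732140868
panel inner top edge [[ 0.468  -0.1603  0.082 ]
 [ 0.4642 -0.3469  0.082 ]]
panel outer top [[ 0.4572 -0.1595  0.082 ]
 [ 0.4528 -0.346   0.082 ]]
lug [[ 0.5019 -0.2414  0.082 ]
 [ 0.5015 -0.2812  0.082 ]
 [ 0.4885 -0.261   0.082 ]]
floor inner edges [[ 0.5713 -0.1799  0.022 ]
 [ 0.5717 -0.342   0.022 ]]
side outer/inner top 0.038 [[ 0.5725 -0.1696  0.038 ]
 [ 0.5725 -0.176   0.038 ]
 [ 0.5729 -0.3462  0.038 ]
 [ 0.5729 -0.3534  0.038 ]]
side outer/inner top 0.06 [[ 0.5741 -0.1744  0.06  ]
 [ 0.5741 -0.1804  0.06  ]
 [ 0.5745 -0.3402  0.06  ]
 [ 0.5745 -0.347   0.06  ]]
```

```bash
cat >> h.py <<'E'
def find_jars(KT,im):
    hsv=cv2.cvtColor(np.ascontiguousarray(im),cv2.COLOR_RGB2HSV)
    m=((hsv[...,1]<45)&(hsv[...,2]>90)).astype(np.uint8)
    m=cv2.morphologyEx(m,cv2.MORPH_CLOSE,np.ones((7,7),np.uint8))
    m=cv2.morphologyEx(m,cv2.MORPH_OPEN,np.ones((7,7),np.uint8))
    out=[]
    for c in cv2.findContours(m,cv2.RETR_EXTERNAL,cv2.CHAIN_APPROX_NONE)[0]:
        (u,v),r=cv2.minEnclosingCircle(c); a=cv2.contourArea(c)
        if a>600 and a/(np.pi*r*r)>.75: out.append((u,v,r,a/(np.pi*r*r),*plane(KT,(u,v),.035)[0][:2]))
    return np.array(out)
E
python3 - <<'E'
from h import *
print(find_jars(*load('jw')))
bot.movel([.45,.25,.42],down(0),.4); bot.dwell(.1)
KT,im=snap('wrist','jw2'); print(bot.current_time()); print(find_jars(KT,im))
E
```

```text
[[183.6587 213.5794  28.3277   0.9062   0.4127   0.3549]
 [306.8166 188.8515  28.3785   0.9464   0.4395   0.2243]]
28.7
[[183.5    213.      28.3241   0.9072   0.4128   0.3548]
 [306.3269 187.8857  28.573    0.9312   0.4399   0.2245]]
```

View pics/jw2.png

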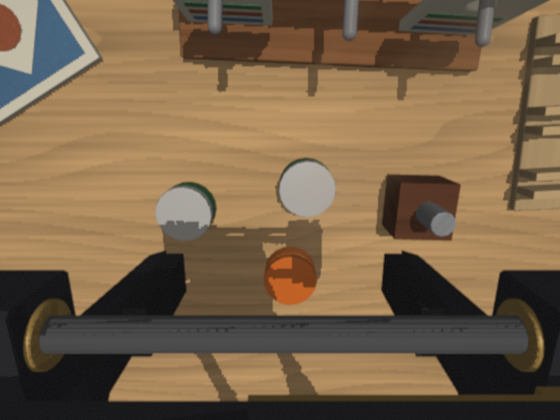

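```bash
cat >> h.py <<'E'
def pick_jar(x,y,yaw=0.):
    bot.movel(gp(x,y,.12),down(yaw),.25); bot.movel(gp(x,y,.037),None,.12); bot.dwell(.1)
    bot.clamp(30); zg=bot.current_tcp_pos()[2]; print('w',bot.current_gripper_width(),'z',zg-G)
    bot.movel(gp(x,y,.22),None,.2); print('w',bot.current_gripper_width(),bot.current_force())
    return zg-G
def place_jar(x,y,yaw,zg):
    bot.movel(gp(x,y,.22),down(yaw),.3); bot.movel(gp(x,y,.11),None,.2)
    z=zg+.022+.004
    bot.movel(gp(x,y,z),None,.08); bot.dwell(.2); f0=bot.current_force()[2]; print('f0',f0,bot.current_tcp_pos())
    for k in range(10):
        z-=.001; bot.movel(gp(x,y,z),None,.03); bot.dwell(.1); f=bot.current_force()[2]
        print(round(z,4),round(f,2),bot.current_tcp_pos()[2]-G)
        if f-f0>3: break
E
python3 - <<'E'
from h import *
zg=pick_jar(.440,.2245)
place_jar(.541,-.309,np.radians(88.7),zg)
print(bot.current_time(),bot.current_gripper_width()); snap('wrist','j1w'); snap('scene','j1s')
a=load('j1s')[1][150:300,120:320]; cv2.imwrite('pics/j1sz.png',cv2.resize(a,(800,600))[:,:,::-1])
E
```

```text
w 0.05964866463411159 z 0.037189494832292835
w 0.05982084082101899 [-0.6641  0.0956 -2.5866]
f0 -2.677102133879943 [ 0.5414 -0.3092  0.2112]
0.0622 -0.79 0.062283362122033975
0.0612 -1.27 0.06114999022750636
0.0602 -1.64 0.06019636618727561
0.0592 -0.71 0.059264001677074324
0.0582 6.29 0.05920301862099156
37.6917 0.05941333985256578
```

View pics/j1w.png

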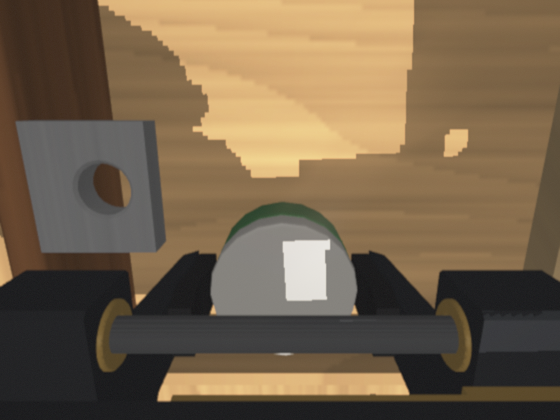

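View pics/j1sz.png

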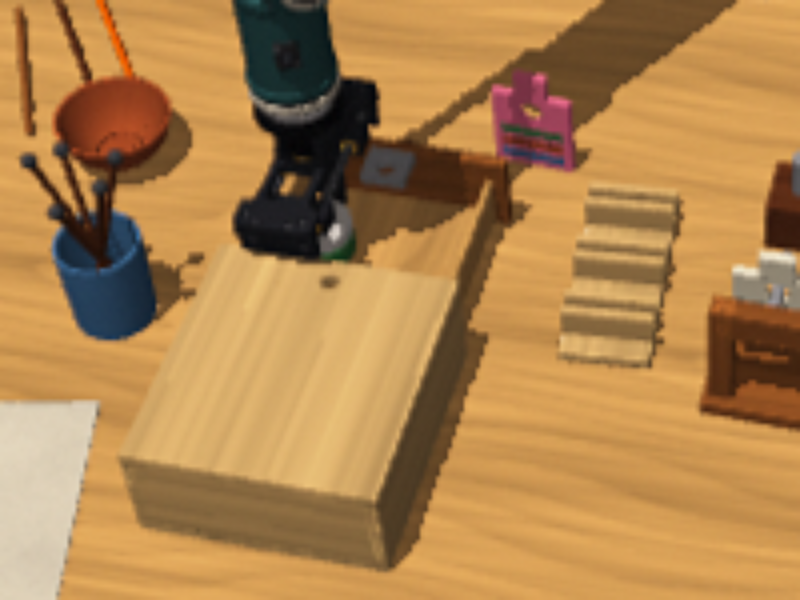

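Run:
```python
from h import *
bot.open(); bot.dwell(.1); print(bot.current_force())
bot.movel(gp(.541,-.309,.22),None,.2)
bot.movel([.45,.25,.42],down(0),.35); bot.dwell(.1)
KT,im=snap('wrist','jw3'); j=find_jars(KT,im); print(bot.current_time(),j)
```

```text
[-0.2849 -0.0376  0.3545]
41.9083 [[184.     213.      28.2313   0.9144   0.4124   0.355 ]]
```

View pics/jw3.png

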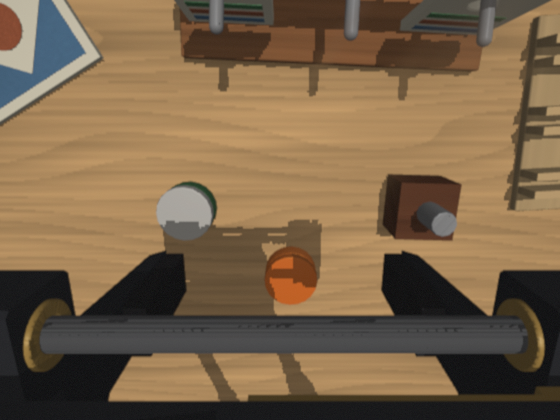

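Run:
```python
from h import *
zg=pick_jar(.4132,.353)
place_jar(.541,-.217,np.radians(88.7),zg)
print(bot.current_time(),bot.current_gripper_width()); snap('wrist','j2w')
bot.open(); bot.dwell(.1); bot.movel(gp(.541,-.217,.22),None,.2)
bot.movel([.50,-.25,.42],down(0),.3); bot.dwell(.1); snap('wrist','dw2'); snap('scene','ds2'); print(bot.current_time())
a=load('ds2')[1][150:300,120:320]; cv2.imwrite('pics/ds2z.png',cv2.resize(a,(800,600))[:,:,::-1])
```

```text
w 0.05931304202128062 z 0.03734847925934959
w 0.05938189864877036 [-0.0112 -0.1065 -2.7257]
f0 -2.418709512126017 [ 0.5414 -0.2172  0.2113]
0.0623 -2.23 0.062437704686299944
0.0613 -2.0 0.061301967490221904
0.0603 -2.26 0.0602927584200037
0.0593 -2.13 0.05942755434099797
0.0583 5.3 0.0593197041519177
51.0917 0.0596312558548194
54.6917
```

View pics/dw2.png

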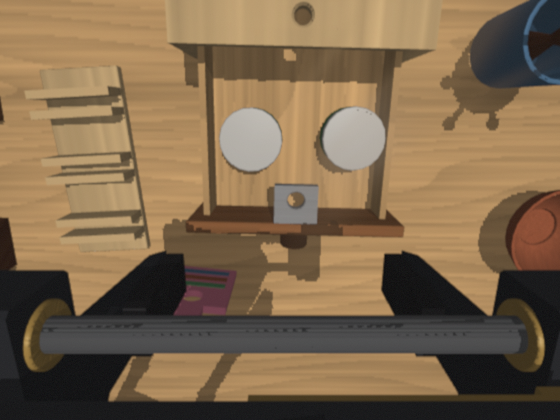

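View pics/ds2z.png

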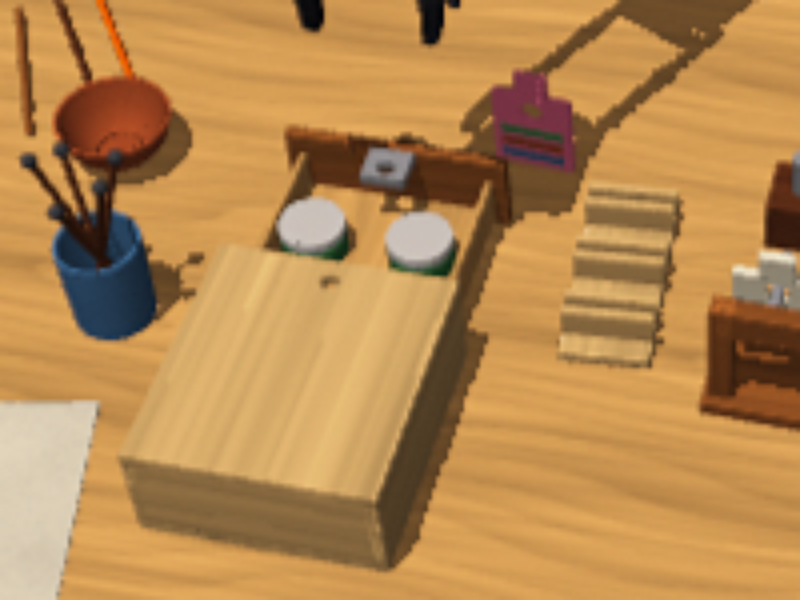

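Run:
```python
from h import *
yw=np.radians(88.7); Y=lambda x:-.2652+(.639-x)*.0227
bot.movel([.385,Y(.385),.36],down(yw),.25); bot.clamp(20); print(bot.current_gripper_width())
bot.movel(gp(.385,Y(.385),.062),None,.15); bot.dwell(.2); f0=bot.current_force(); print(f0,bot.current_tcp_pos())
x=.385
for k in range(80):
    x+= .01 if x<.545 else .003
    bot.movel(gp(x,Y(x),.062),None,.06); bot.dwell(.03); f=bot.current_force()-f0
    if k%3==0 or x>.545: print(round(x,4),f,bot.current_tcp_pos()[0])
    if f[0]<-10: break
print(bot.current_time()); snap('wrist','p1'); snap('scene','p1s')
a=load('p1s')[1][150:300,120:320]; cv2.imwrite('pics/p1sz.png',cv2.resize(a,(800,600))[:,:,::-1])
```

```text
0.0006067058258791306
[0.4376 0.9925 0.4474] [ 0.3854 -0.2598  0.2103]
0.395 [-1.0099 -1.4411 -0.3448] 0.39541682167129716
0.425 [ 0.4261 -1.4502 -0.1698] 0.4253928378567616
0.455 [-0.3869 -1.5244 -0.8083] 0.4554243651631974
0.485 [-0.7955 -1.0906 -0.4898] 0.4854343994256929
0.515 [ 0.264  -1.1657  0.1197] 0.5154291552909174
0.545 [-0.6293 -0.6901 -0.5904] 0.5454329353525663
0.548 [ 0.7814 -0.8422 -1.6481] 0.5480979737977731
0.551 [-0.472  -1.5019 -0.6068] 0.5511201302972469
0.554 [-0.0955 -0.4773 -0.5012] 0.554226377725073
0.557 [-0.3726 -1.0025 -0.4657] 0.5572505411269937
0.56 [ 0.0205 -0.9522 -1.2895] 0.5602387165722666
0.563 [-1.0253 -1.2949 -0.2779] 0.5632299987831879
0.566 [-0.4684 -0.3667  0.1589] 0.5662276902373696
0.569 [-6.1674 -1.1547  2.1624] 0.5684826499700288
0.572 [-14.665   -1.0713   8.9184] 0.5695421344406918
67.2
```

View pics/p1sz.png

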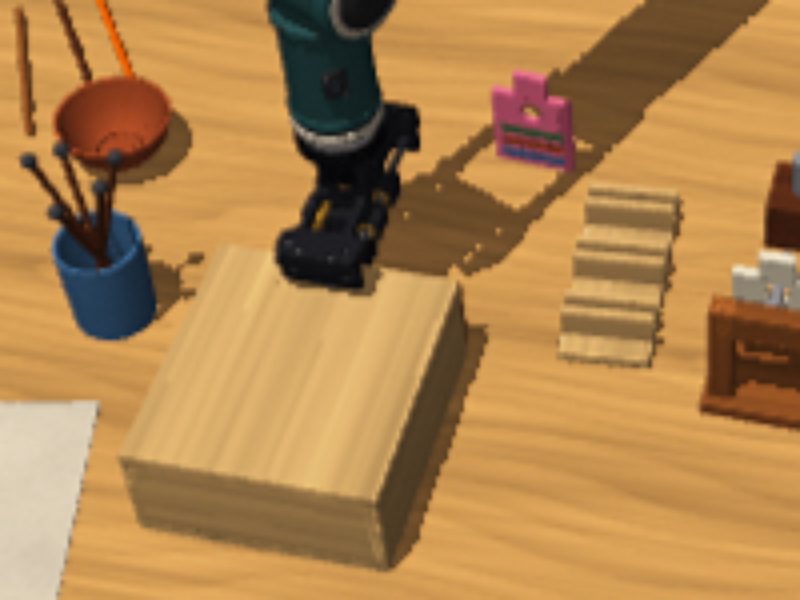

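View pics/p1.png

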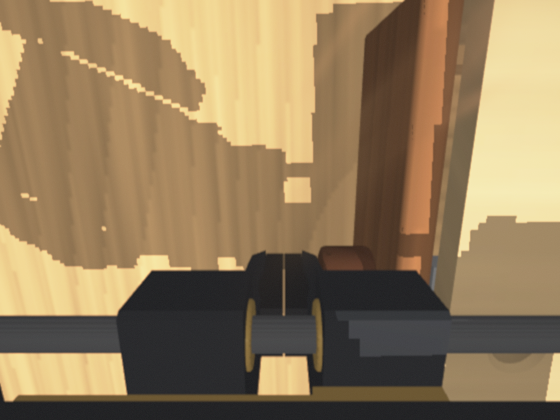

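Run:
```python
from h import *
print(bot.current_tcp_pos(),bot.current_force(),bot.current_ee_rot(),down(np.radians(88.7)))
x,y,z=bot.current_tcp_pos()
bot.movel([x-.03,y+.0007,z],None,.1); bot.movel([x-.03,y,.36],None,.2); bot.open()
bot.movel([.55,-.26,.36],down(0),.2); bot.dwell(.1); snap('wrist','dw3'); print(bot.current_time())
a=load('dw3')[1][60:280,160:420]; cv2.imwrite('pics/dw3z.png',cv2.resize(a,None,fx=2.7,fy=2.7,interpolation=cv2.INTER_CUBIC)[:,:,::-1])
```

```text
[ 0.5695 -0.2637  0.2091] [-13.505   -1.1355   9.3724] [-2.2416 -2.1921  0.0069] [2.2465 2.1961 0.    ]
71.8583
```

View pics/dw3z.png

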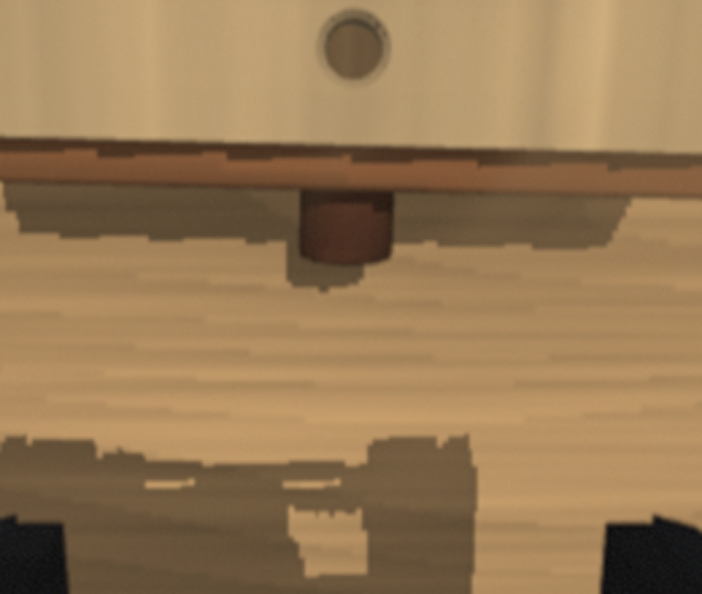

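Run:
```python
from h import *
D,im=load('dw3')
f=lambda L:[(160+x/2.7,60+y/2.7) for x,y in L]
print('hole',plane(D,f([(354,46)]),.096)); print('front edge',plane(D,f([(0,137),(702,153)]),.096))
print('panel outer top',plane(D,f([(0,182),(702,197)]),.082),'inner visible',plane(D,f([(350,157)]),.082))
print('knob face', plane(D,f([(346,262)]),.05))
a=im[60:100,270:315]; cv2.imwrite('pics/hole.png',cv2.resize(a,None,fx=14,fy=14,interpolation=cv2.INTER_CUBIC)[:,:,::-1])
```

```text
hole [[ 0.6388 -0.2651  0.096 ]]
front edge [[ 0.6179 -0.1788  0.096 ]
 [ 0.6142 -0.3505  0.096 ]]
panel outer top [[ 0.6065 -0.1731  0.082 ]
 [ 0.6028 -0.3569  0.082 ]] inner visible [[ 0.6129 -0.2645  0.082 ]]
knob face [[ 0.5815 -0.264   0.05  ]]
```

View pics/hole.png

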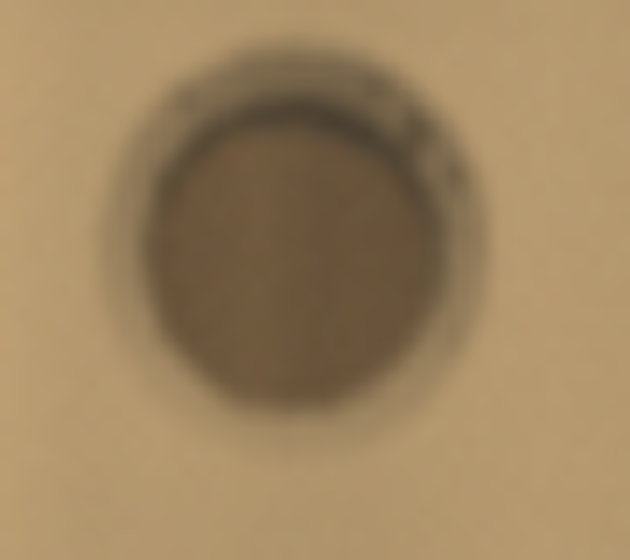

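Run:
```python
from h import *
bot.movel([.609,-.2651,.366],down(0),.15); bot.dwell(.3); KT,_=snap('wrist','hole2'); print(bot.current_tcp_pos(),bot.current_ee_rot())
bot.movel([.3897,.1043,.36],down(0),.3); bot.dwell(.3); snap('wrist','pin2'); print(bot.current_tcp_pos(),bot.current_ee_rot(),bot.current_time())
a=load('hole2')[1][110:230,220:340];b=load('pin2')[1][110:230,220:340]
cv2.imwrite('pics/hp.png',cv2.resize(np.hstack([a,b]),(800,400),interpolation=cv2.INTER_CUBIC)[:,:,::-1])
```

```text
[ 0.6085 -0.2651  0.3661] [-3.1415  0.0005  0.0002]
[0.3899 0.1039 0.3599] [ 3.1415 -0.0015 -0.0003] 74.6917
```

View pics/hp.png

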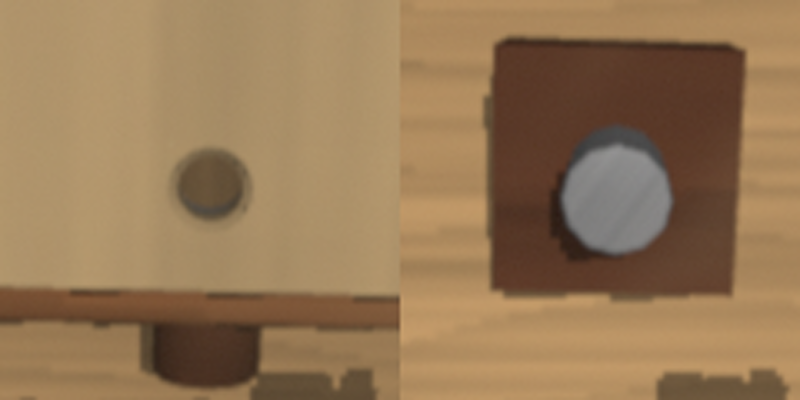

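Run:
```python
from h import *
H,_=load('hole2'); P,_=load('pin2')
h=plane(H,(220+211.5/3.3333,110+185.7/3.3333),.096)[0]; p=plane(P,(220+216/3.3333,110+199.5/3.3333),.09)[0]; print(h,p)
np.savetxt('hp.txt',[h,p])
bot.movel(gp(p[0],p[1],.13),down(0),.15); bot.movel(gp(p[0],p[1],.073),None,.08); bot.dwell(.2)
bot.clamp(30); bot.dwell(.2); print(bot.current_gripper_width(),bot.current_tcp_pos(),bot.current_force())
bot.movel(gp(p[0],p[1],.17),None,.1); bot.dwell(.2); print(bot.current_gripper_width(),bot.current_force(),bot.current_time())
snap('wrist','pin3'); snap('scene','pin3s')
a=load('pin3s')[1][150:250,250:390]; cv2.imwrite('pics/pin3sz.png',cv2.resize(a,(700,500))[:,:,::-1])
```

```text
[ 0.639  -0.2653  0.096 ] [0.4177 0.1026 0.09  ]
0.023133531334839367 [0.4177 0.1026 0.2203] [ 0.7742 -0.2391  0.1574]
0.02333156345437196 [ 0.2106 -0.1973 -0.3979] 79.0
```

View pics/pin3sz.png

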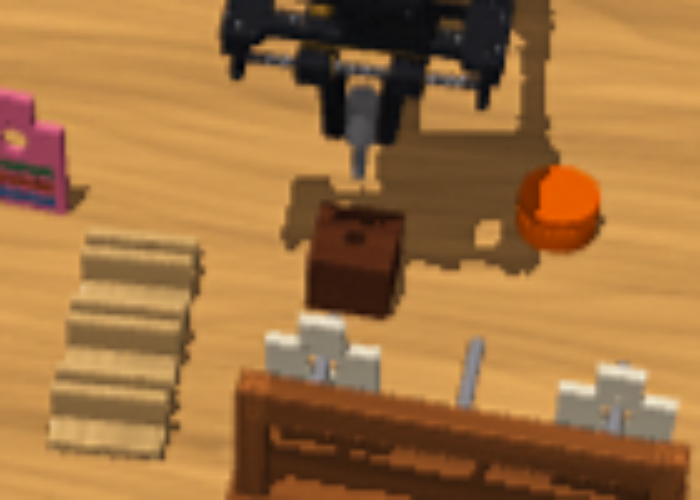

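View pics/pin3.png

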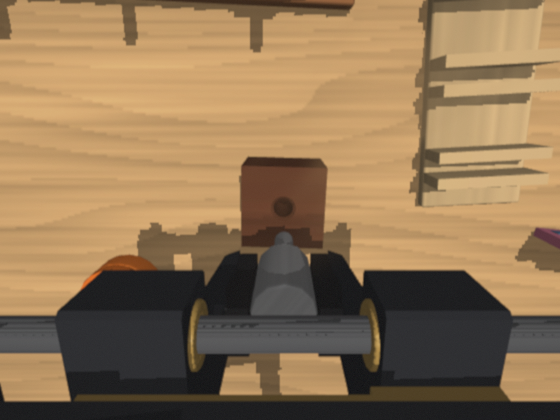

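Run:
```python
from h import *
h,p=np.loadtxt('hp.txt')
bot.movel(gp(p[0],p[1],.20),None,.1)
bot.movel(gp(h[0],h[1],.20),None,.25); bot.movel(gp(h[0],h[1],.163),None,.08); bot.dwell(.3)
print(bot.current_tcp_pos(),bot.current_ee_rot()); f0=bot.current_force(); print(f0)
snap('wrist','ins1')
z=.163
while z>.1185:
    z-=.003; bot.movel(gp(h[0],h[1],max(z,.1185)),None,.03); bot.dwell(.08); f=bot.current_force()-f0
    print(round(z,4),f,round(bot.current_tcp_pos()[2]-G,4))
    if abs(f).max()>8: break
print(bot.current_time()); snap('wrist','ins2')
```

```text
[ 0.6392 -0.2654  0.311 ] [ 3.1411 -0.0002  0.0016]
[ 0.3892  0.0338 -0.4232]
0.16 [-0.2759  0.2379  0.169 ] 0.1598
0.157 [-1.2406 -0.1099  0.1087] 0.1568
0.154 [-1.0297 -0.3045 -0.5353] 0.1539
0.151 [-0.3609  0.3849 -0.0761] 0.1509
0.148 [ 0.6281  0.1028 -0.4726] 0.1478
0.145 [-0.4071 -0.0256 -0.3223] 0.1449
0.142 [-0.3894  0.0462 -0.556 ] 0.1419
0.139 [-0.0841 -0.7495 -0.5151] 0.1389
0.136 [-0.3667  0.4426 -0.5295] 0.1358
0.133 [-0.3383 -0.4215  0.2067] 0.1329
0.13 [-0.7431  0.8692 -0.5422] 0.1298
0.127 [-1.028   0.6859  1.2584] 0.1269
0.124 [-0.5996  0.546   0.037 ] 0.1239
0.121 [-0.8978  0.2532 -0.0499] 0.1209
0.118 [ 0.0456 -0.5678  2.3371] 0.119
87.3833
```

View pics/ins2.png

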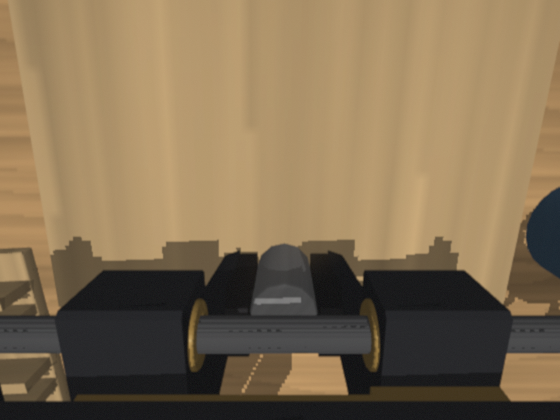

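The pin went down with no side force and touched at the expected depth (grasp height 0.119). I'll release it, back off and check everything.

Run:
```python
from h import *
h,p=np.loadtxt('hp.txt')
bot.open(); bot.dwell(.2); bot.movel(gp(h[0],h[1],.26),None,.12)
bot.movel([.609,-.2651,.366],down(0),.15); bot.dwell(.2); snap('wrist','f1')
bot.movel([.42,0.,.46],down(0),.25); bot.dwell(.3)
for n in('wrist','scene','side'): snap(n,'f_'+n)
print(bot.current_time())
a=load('f_scene')[1][160:300,140:420]; cv2.imwrite('pics/f_sz.png',cv2.resize(a,(800,400),interpolation=cv2.INTER_CUBIC)[:,:,::-1])
a=load('f_side')[1][90:330,190:370]; cv2.imwrite('pics/f_dz.png',cv2.resize(a,(450,600),interpolation=cv2.INTER_CUBIC)[:,:,::-1])
```

```text
92.7083
```

View pics/f1.png

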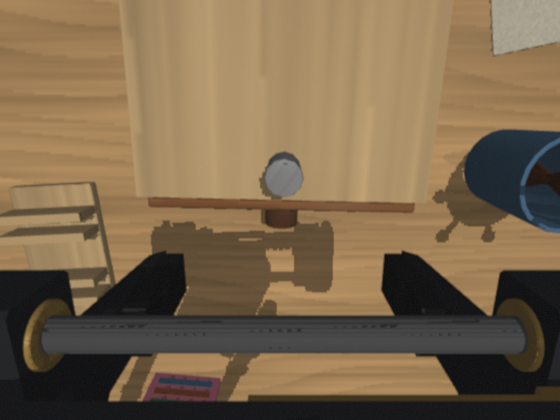

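View pics/f_sz.png

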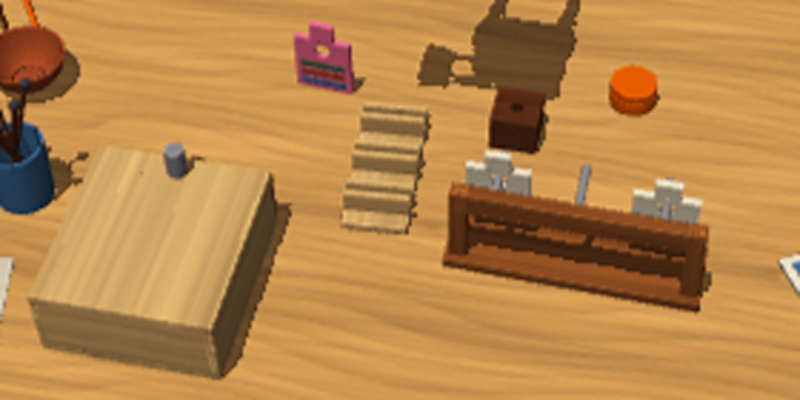

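View pics/f_dz.png

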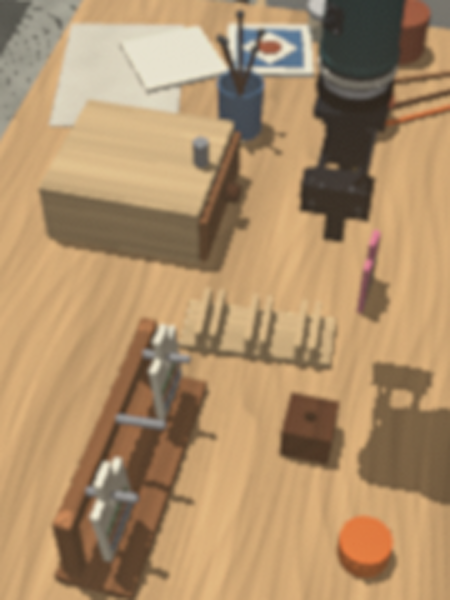

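View pics/f_wrist.png

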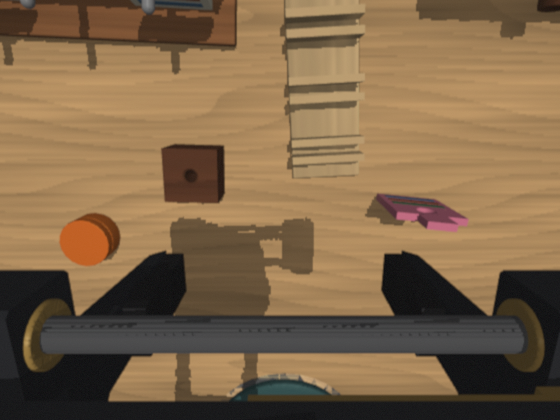

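Run:
```python
from h import *
F,_=load('f1'); print(plane(F,[(284,178)],.136),plane(F,[(265,178),(303,178)],.136))
S,_=load('f_scene'); D,_=load('f_side')
u=(140+175/2.857,160+148/2.857); v=(190+201/2.5,90+143/2.5)
for z in(.126,.136,.146): print(z,plane(S,u,z),plane(D,v,z))
bot.sign_off()
```

```text
[[ 0.6397 -0.266   0.136 ]] [[ 0.6397 -0.2546  0.136 ]
 [ 0.6397 -0.2774  0.136 ]]
0.126 [[ 0.6333 -0.2647  0.126 ]] [[ 0.6403 -0.2707  0.126 ]]
0.136 [[ 0.6419 -0.2608  0.136 ]] [[ 0.6373 -0.2588  0.136 ]]
0.146 [[ 0.6505 -0.2569  0.146 ]] [[ 0.6344 -0.2468  0.146 ]]
the job is handed in; nothing more can be done
```

The job is done and handed in, at about 93 s of the 208 s allowed.

- **Tiles:** only two tiles were in the rack. I hung them on the two outer pegs, roughly mid-peg. In the last pictures both still hang there.
- **Jars:** both white-lidded jars stand upright in the drawer. Neither was seen to be knocked aside before I picked it up.
- **Drawer:** I pushed it until it stopped, which took about 14 N. It moved 0.150 m by the pictures, and looking through the chest hole showed the lug hole in line with it.
- **Lock pin:** it went in without noticeable side force and stopped at the expected depth. The three camera views place the top of its head at about 136 mm, over the hole, so the head rests on the chest. They agree to within about 7 mm.
- **Left alone:** I did not touch the pink tile, the orange jar or the bystanders. Those in view look unmoved.

No check failed. While I was pushing the drawer shut, the wrist also showed about 9 N upward force, whose cause I did not find; it is well under the limits.

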